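# Shut the marked stopcock under the sliding cover

## Task

Shut off the cooling water at the stopcock box in front of the mounting press: with closed fingertips, push the box's cover by its upright tab to the right as far as it goes, so that the two handles underneath lie open. Then push the marked handle, the one that ends in a round disc, clockwise until it is fully shut. Leave the plain straight handle as it is and the loose things round the box where they stand; everything is only pushed, nothing is picked up.

Things in the scene. Friction and masses are not known exactly. Their poses are not given: they have to be found in the camera images.
- stopcock_box: Grey oblong box fixed to the bench, 86 (its x, away from the robot) by 358 (its y, to the left) by 72 mm tall, turned a few degrees; origin: centre of its underside. Left half (box y -1 to +174 mm): bay with 5 mm walls, 76 mm wide in x, 66 mm clear between the rail lips on top. Right half: solid, deck 58 mm high, where the cover parks; a 28 mm pipe stub at the right end.
- cover_tab (a point): Centre of the upright tab on the sliding cover. The tab is 50 mm along box x, 10 mm along box y and stands from the cover's top (z = 66 mm; 68 mm for 7 mm on either side of the tab) to z = 90 mm, at the middle of the cover, which is a plate 74 by 176 mm. The point is at z = 78 mm.
- cover (a joint): Slide of the cover along the box, m: 0 = closed over the bay, grows as the cover moves to the right (box -y), stop at 0.172 = bay wholly open. It has about 2 N of friction and stays where it is left. It starts within 0.02 of closed.
- disc_pivot (a point): On the vertical turning axis of the marked handle, at the handle's mid height, z = 48 mm. In the bay, 22 mm behind the box's middle line, at box y = +50 or +120 mm (the two stopcocks change places).
- disc_end (a point): Centre of the disc of the marked handle, 36 mm from the pivot, mid height z = 48 mm. The handle is a steel bar 10 mm wide and 10 mm thick (z 43 to 53 mm) that ends in a flat round disc 24 mm across, 10 mm thick; it ends 48 mm from the pivot. Hidden under the cover at the start.
- disc_handle (a joint): Angle of the marked handle, rad: 0 = open, the handle points to the robot (box -x); grows clockwise seen from above; 1.571 = shut, at its stop, the handle points left (box +y). About 0.06 N m of friction (2 N at the disc); stays where it is left. Starts within 0.12 of open.
- plain_pivot (a point): The same point on the axis of the plain handle, z = 48 mm, 70 mm to the left or right of the marked handle's pivot.
- plain_end (a point): Point on the plain handle 36 mm from its pivot, mid height z = 48 mm. The plain handle is a straight steel bar 10 mm wide and thick, 48 mm long from the pivot, without disc; it also points to the robot and must stay so.
- weight: Brass weight with a knob on top, 38 mm across, 70 mm tall, standing left of the box. Position given is the centre of its underside; a bystander, loose, to be left where it stands.
- specimen: Black moulded specimen puck, 30 mm across, 16 mm tall, left of the box. Position given is the centre of its underside; a bystander, loose, to be left where it stands.
- bearing: Ball bearing lying flat, 35 mm across, 11 mm tall, right of the box. Position given is the centre of its underside; a bystander, loose, to be left where it stands.
- sleeve: Flanged steel sleeve, 50 mm across, 14 mm tall, right of the box. Position given is the centre of its underside; a bystander, loose, to be left where it stands.
- bushing: Plain brass-coloured sleeve, 28 mm across, 20 mm tall, right of the box. Position given is the centre of its underside; a bystander, loose, to be left where it stands.

How it is judged:
By the outcome, as a careful person would: the job done as asked, in the order asked, and still so for the second after the job is handed in, with the robot touching nothing.
It also fails if it takes over 48 s, if anything falls off the work surface, if the arm or the gripper's body presses on something with over 40 N, if the wrist force passes 120 N, or if a joint passes its speed limit or range.

## Robot

A 6-joint arm with a two-finger parallel gripper is mounted at the origin on a cart in front of the work surface, level with it; the furniture and walls round the work are solid. World frame = base frame: x ahead of the robot, y to its left, z up, the work surface at z = 0. Lengths are in mm, angles in rad, forces in N, time in s.
With the tool pointing down it reaches from about 350 to 775 mm from the base axis. Payload 7.3 kg.
Tool frame: the origin (TCP) lies on the centre line of the jaws, within the pads' length; the fingertips stand 17 mm ahead of it and the grasp point (between the pads) lies 2 mm behind it (manip.finger_overhang is the z of the fingertips in the tool frame, in mm); z points along the fingers, y is the direction in which the jaws open and shut (so a half turn about z gives the same grasp; the last joint's range is limited). The gripper opens to 92 mm and grips with 3 to 60 N. Pads are 19 mm wide; open, the fingers measure 130 mm over their backs; the gripper's body (75 mm by 190 mm) begins 47 mm behind the grasp point.
Start: joints at [-1.412, 0.342, 1.524, -0, 1.275, -0.146], TCP at [157.576, -500.812, 243.741] pointing down, gripper open.
Joint ranges: [-2.53, 2.53], [-0.77, 2.02], [0.04, 2.7], [-1, 4.14], [0.28, 2.66], [-3.11, 3.11]. Speed limits (rad/s): [2.57, 2.57, 3.14, 3.14, 3.14, 3.14].

## Interface

Orientations are given as a rotation vector (axis times angle).
In Python, from plant import manip, viewer gives the robot as it stands.
- The arm moves only by the tool jog_arm, never from a script. Its argument "commands" is a list of rows, each a list of 6 numbers: the shift along the tool's x, y, z in cm, then the turn, a rotation vector about the tool's x, y, z in rad. A call has 1 to 10 rows; each row shifts and turns the pose as measured when the row begins, along the tool's axes as they then stand; what a row does not reach is not made up. A row lasts 1/10 s, in which the tool goes at most 50 mm and 8.59 degrees, less where a joint would pass 70% of its speed; a pose out of reach is approached as far as the arm can. A call is refused whole if a number of a shift passes 5 or a number of a turn 0.15, either way. A call with a gripper value outside its range is refused whole. "grip" is the finger opening in cm, from 0 to 9.18, set as the call begins (left out, the last holds). The fingers move at their own pace and stop on an object; "squeeze" is the grip in N (left out, the last holds). Time passes only in rows, so rows that do not move let the fingers close. It gives the time, the measured TCP pose, the force and the opening at its end, in the units of the state.
- manip.read_state(): the state, without advancing time (a new reading comes with each control period).
- viewer.get_image(name): name is "scene" or "top" or "wrist"; returns a dict with "pixels" (480x640x3 uint8, blue, green, red), "mtx" (3x3 intrinsics, pixels), "k1" (the pictures are not rectified: a ray, as slopes to the right and down, at radius r is drawn at 1 + k1 r^2 times it, then the intrinsics apply), "rvec" (rotation vector, rad) and "tvec" (3), from world to camera coordinates, as OpenCV has them; the wrist camera has in their place "mount" (4x4, takes a point from camera to tool coordinates, whose origin is the TCP and whose axes are the flange's). Camera axes: x right, y down, z forward; pixel columns grow to the right and rows downward; lengths in mm; the calibration is good to about 2 mm. A picture is of the moment at which its call begins: read the wrist's pose just before it. There is no depth.
- manip.finish_job(): hands the job in, once; it reports no verdict.
The state is a dict: "clock": time; "q": joint angles; "dq": joint speeds; "joint_torque": joint torques, N m; "position": TCP position; "tcp_rot": TCP orientation; "force": force on the tool from outside, world axes, zero at the start; "ft_torque": the same for the moment, N m; "gripper_width": finger opening in mm.
Only numpy, scipy, OpenCV 4.12 (cv2) and the standard library are available. Lean on these libraries where they do the work, as an engineer would, in place of code of your own. Each camera call takes 0.05 s, during which the arm holds its last target.

## Working session

There is one attempt and no reset: what is moved stays moved. The work goes in short steps, Python scripts to look and compute and a tool call to move; the robot and the scene stay as the last step left them, time stands still between calls to the robot, and variables do not carry over. Pictures are saved under pics/ and viewed, and the job is handed in when it is done.

Besides the shell and the picture viewer there is one more tool, called after "Emit:" as name(argument=value, ...), one argument or row to a line, values as JSON. jog_arm: Moves the arm, as the interface text tells. Its arguments: {"type":"object","properties":{"commands":{"type":"array","items":{"type":"array","items":{"type":"number"}}},"grip":{"type":"number"},"squeeze":{"type":"number"}},"required":["commands"]}

```bash
ls; mkdir -p pics
python3 - <<'E'
from plant import manip, viewer
import cv2
s=manip.read_state()
print({k:s[k] for k in('clock','position','tcp_rot','force','gripper_width')})
for n in('scene','top'):
    im=viewer.get_image(n); cv2.imwrite(f'pics/{n}0.png',im['pixels']); print(n,im['mtx'],im['k1'],im['rvec'],im['tvec'])
print(manip.finger_overhang)
E
```

```text
pics
{'clock': 0.0, 'position': array([ 157.50871378, -500.40086931,  243.0490544 ]), 'tcp_rot': array([-3.10362737e+00, -4.76649382e-01,  3.34962077e-05]), 'force': array([ 0.15213099, -0.11411928,  0.09261459]), 'gripper_width': 92.1913645453175}
scene [[439.82208713   0.         314.87939442]
 [  0.         439.82208713 245.23405462]
 [  0.           0.           1.        ]] 0.0080204848832346 [ 1.96125617 -0.71106347  0.41491803] [-494.52490806  141.09718778  753.14734909]
top [[567.83817467   0.         312.37482475]
 [  0.         567.83817467 239.49605198]
 [  0.           0.           1.        ]] -0.07496049565861296 [ 2.15942934 -2.14516067  0.16941296] [-206.68326654  489.44814471 1182.20201137]
17.0
```

View pics/scene0.png

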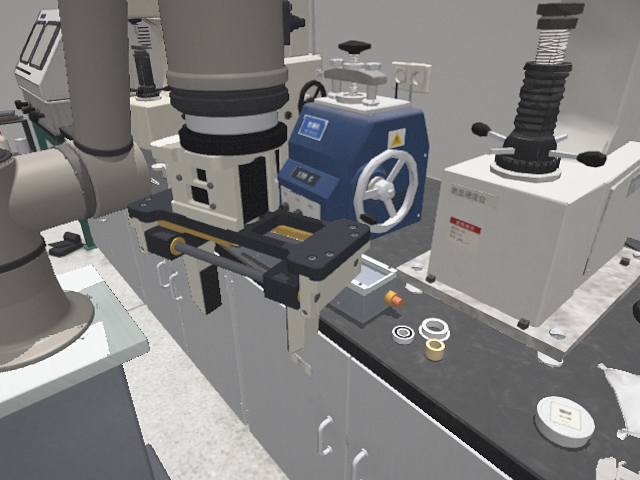

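View pics/top0.png

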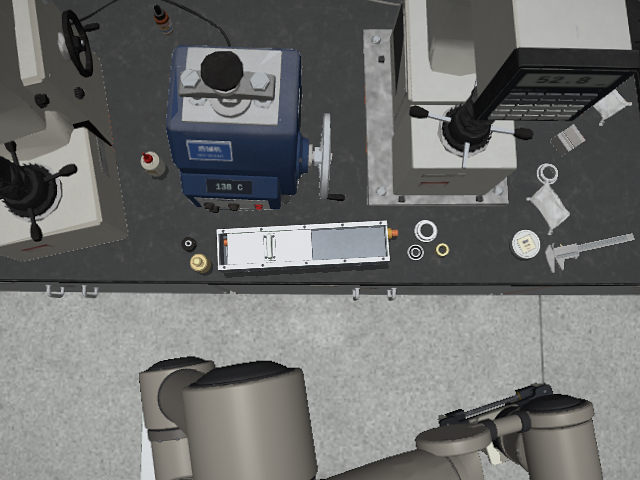

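The top view shows the box spanning about (218–389, 222–270), with the tab near (269,247). The weight and puck are to its left near (200,263) and (189,244), and three rings are to its right. I'll zoom in and measure.

```bash
cat > h.py <<'E'
import cv2,numpy as np
from plant import manip,viewer
from scipy.spatial.transform import Rotation as R
def cam(im):
    if 'mount' in im:
        raise SystemExit
    return cv2.Rodrigues(np.array(im['rvec'],float))[0],np.array(im['tvec'],float).reshape(3)
def und(im,px):
    K=np.array(im['mtx']);d=np.array([im['k1'],0,0,0,0.])
    return cv2.undistortPoints(np.array(px,float).reshape(-1,1,2),K,d).reshape(-1,2)
def plane(im,px,z,Rt=None):
    Rm,t=Rt or cam(im); n=und(im,px); o=-Rm.T@t; z=np.broadcast_to(z,len(n)); out=[]
    for (a,b),zz in zip(n,z):
        v=Rm.T@np.array([a,b,1]); out.append(o+v*(zz-o[2])/v[2])
    return np.array(out)
def proj(im,P,Rt=None):
    Rm,t=Rt or cam(im)
    return cv2.projectPoints(np.array(P,float).reshape(-1,1,3),cv2.Rodrigues(Rm)[0],t,np.array(im['mtx']),np.array([im['k1'],0,0,0,0.]))[0].reshape(-1,2)
def wristRt(im,s):
    T=np.eye(4);T[:3,:3]=R.from_rotvec(s['tcp_rot']).as_matrix();T[:3,3]=s['position']
    W=np.linalg.inv(T@np.array(im['mount'])); return W[:3,:3],W[:3,3]
E
python3 - <<'E'
from h import *
im=viewer.get_image('top')
c=im['pixels'][205:285,170:470]
np.save('pics/top.npy',im['pixels'])
cv2.imwrite('pics/topz.png',cv2.resize(c[:,:160],None,fx=5,fy=5,interpolation=cv2.INTER_CUBIC))
cv2.imwrite('pics/topz2.png',cv2.resize(c[:,140:],None,fx=5,fy=5,interpolation=cv2.INTER_CUBIC))
E
```

```text
(no output)
```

View pics/topz.png

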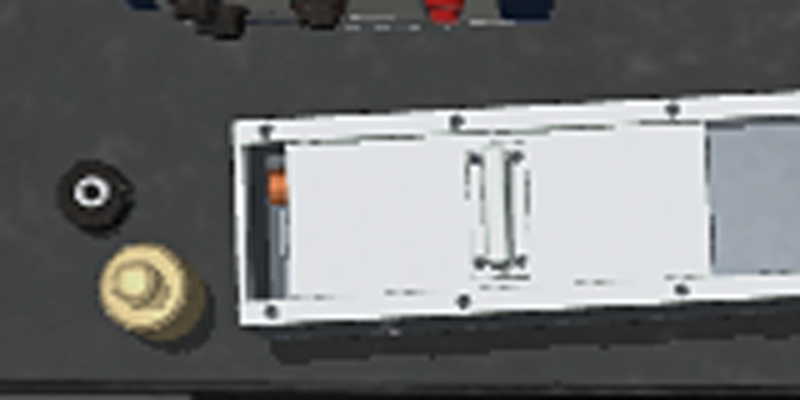

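View pics/topz2.png

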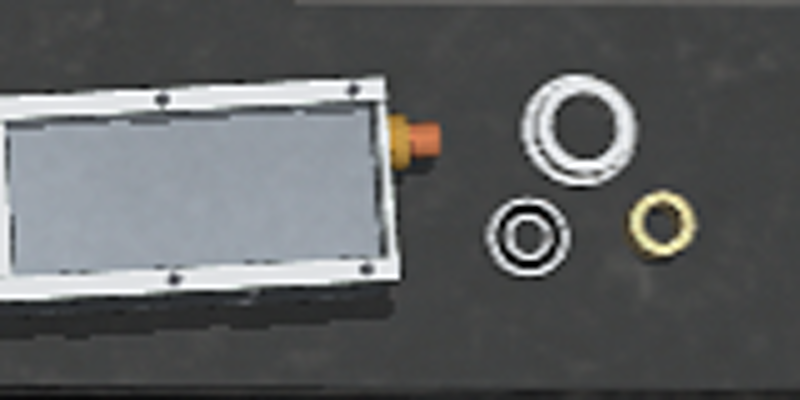

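The left zoom shows the box's left corners at (235,122) and (243,325), and the tab centre at about (498,207). The right zoom shows the right corners at (385,76) and (400,279).

```bash
cat >> h.py <<'E'
def zz(u,v,x0=170,y0=205): return [x0+(u+.5)/5-.5,y0+(v+.5)/5-.5]
E
python3 - <<'E'
from h import *
im=viewer.get_image('top')
p=[zz(235,122),zz(243,325),zz(385,76,310),zz(400,279,310),zz(498,207),zz(288,220),zz(708,198),zz(140,285),zz(95,195)]
P=plane(im,p,[72,72,72,72,90,66,66,60,16]); print(P.round(1))
c=P[:4].mean(0); yv=(P[0]+P[1]-P[2]-P[3])[:2]; print(np.linalg.norm(yv)/2); yv/=np.linalg.norm(yv); xv=np.array([yv[1],-yv[0]])
print('c',c,'yaw deg',np.degrees(np.arctan2(-yv[0],yv[1])))
for q in P: print(((q[:2]-c[:2])@np.c_[xv,yv]).round(1))
E
```

```text
[[ 506.3   -2.7   72. ]
 [ 421.3   -8.6   72. ]
 [ 528.7 -358.7   72. ]
 [ 443.  -363.9   72. ]
 [ 468.9 -114.5   90. ]
 [ 466.   -25.2   66. ]
 [ 476.6 -200.7   66. ]
 [ 438.8   37.    60. ]
 [ 482.7   66.5   16. ]]
356.3133572296421
c [ 474.81616877 -183.47768609   72.        ] yaw deg 3.5432721775674385
[ 42.6 178.4]
[-42.6 177.9]
[  42.9 -178.2]
[ -42.9 -178.1]
[-1.6 69.3]
[  1.  158.5]
[  0.7 -17.3]
[-22.3 222.3]
[ 23.3 249. ]
```

Run:
```python
from h import *
im=viewer.get_image('top')
for z in (0,50,110,150,200): print(z,plane(im,[[215,210],[262,208],[240,195],[240,178]],z)[:,:2].round(0).tolist())
s=viewer.get_image('scene'); 
cv2.imwrite('pics/sc_z.png',cv2.resize(s['pixels'][90:330,240:440],None,fx=3.2,fy=2.5))
w=viewer.get_image('wrist');cv2.imwrite('pics/w0.png',w['pixels']);print(w['mount'],w['mtx'],w['k1'])
```

```text
0 [[561.0, 14.0], [566.0, -91.0], [596.0, -41.0], [635.0, -40.0]]
50 [[551.0, 5.0], [556.0, -95.0], [584.0, -47.0], [622.0, -46.0]]
110 [[539.0, -4.0], [544.0, -100.0], [571.0, -54.0], [606.0, -53.0]]
150 [[531.0, -11.0], [536.0, -103.0], [562.0, -59.0], [596.0, -58.0]]
200 [[521.0, -19.0], [526.0, -107.0], [550.0, -65.0], [583.0, -64.0]]
[[-2.71264433e-04 -9.55024343e-01 -2.96527285e-01  8.04157453e+01]
 [ 9.99999763e-01 -4.46617645e-04  5.23615740e-04  5.84798844e-01]
 [-6.32500096e-04 -2.96527073e-01  9.55024238e-01 -1.41290104e+02]
 [ 0.00000000e+00  0.00000000e+00  0.00000000e+00  1.00000000e+00]] [[376.8747071    0.         318.21189097]
 [  0.         376.8747071  233.38889748]
 [  0.           0.           1.        ]] -0.0644449278544763
```

View pics/w0.png

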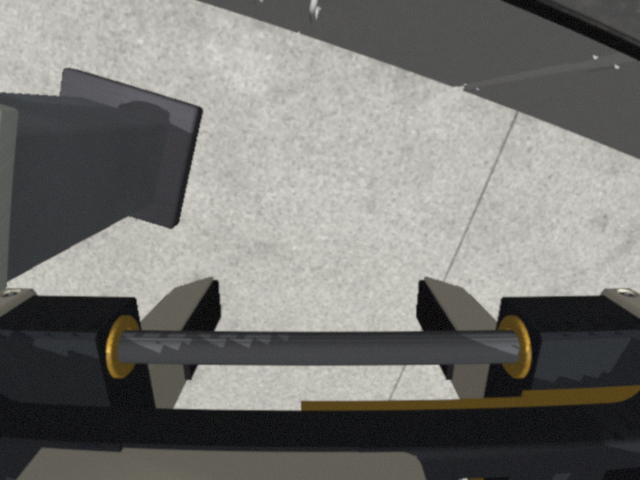

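View pics/sc_z.png

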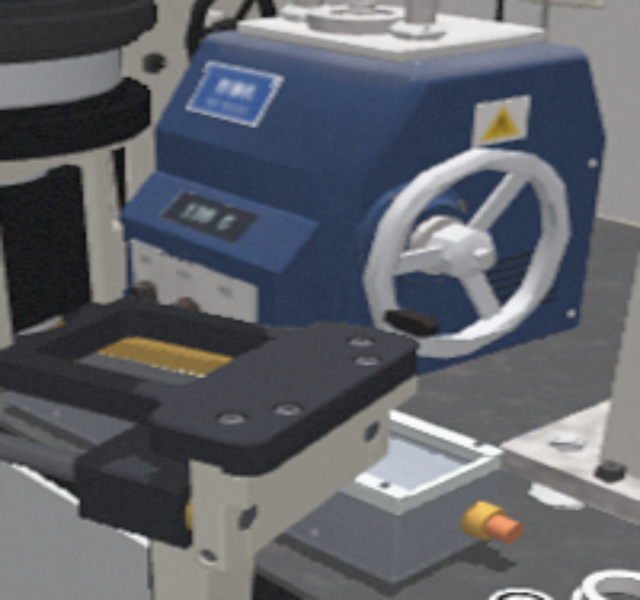

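Pictures so far: the blue press front sits right behind the box, its front face and knobs about 550–575 mm ahead. The gripper's long side therefore has to run along the box and its camera has to face the robot. I'll close the fingers and turn half a turn, in two parts.

Emit:
jog_arm(
  commands=[
    [0, 0, 0, 0, 0, -0.145],
    [0, 0, 0, 0, 0, -0.145],
    [0, 0, 0, 0, 0, -0.145],
    [0, 0, 0, 0, 0, -0.145],
    [0, 0, 0, 0, 0, -0.145],
    [0, 0, 0, 0, 0, -0.145],
    [0, 0, 0, 0, 0, -0.145],
    [0, 0, 0, 0, 0, -0.145],
    [0, 0, 0, 0, 0, -0.145],
    [0, 0, 0, 0, 0, -0.145],
  ],
  grip=0,
  squeeze=30,
)

```text
clock: 1.35
position: [157.5, -500.3, 243.1]
tcp_rot: [-1.949, -2.463, -0.002]
force: [0.1, -0.7, 0.3]
gripper_width: 16.5
```

```bash
cat > rel.py <<'E'
from h import *
import sys
BO=np.array([474.8,-183.5,0]); YAW=np.radians(3.54)
def box2w(p): return BO+R.from_euler('z',YAW).apply(p)
def w2box(p): return R.from_euler('z',-YAW).apply(np.array(p)-BO)
def report(target=None,yaw=183.54):
    s=manip.read_state(); r=R.from_rotvec(s['tcp_rot']); M=r.as_matrix()
    print('clk %.2f'%s['clock'],'tcp',s['position'].round(1),'tipbox',w2box(s['position']+M[:,2]*17).round(1),'F',np.array(s['force']).round(1),'w %.1f'%s['gripper_width'],'q',np.array(s['q']).round(2))
    if target is not None:
        T=R.from_euler('z',np.radians(yaw))*R.from_euler('x',np.pi)
        tw=box2w(np.array(target,float))-T.as_matrix()[:,2]*17
        print('shift cm tool',(M.T@(tw-s['position'])/10).round(2),'turn',(r.inv()*T).as_rotvec().round(3))
    return s
if __name__=='__main__': report([float(a) for a in sys.argv[1:4]] if len(sys.argv)>3 else None)
E
python3 rel.py 0 110 150
```

```text
clk 1.35 tcp [ 157.5 -500.3  243.1] tipbox [-336.2 -296.6  226.1] F [ 0.1 -0.7  0.3] w 16.5 q [-1.41  0.34  1.53  0.    1.28 -1.64]
shift cm tool [34.37 40.02  7.67] turn [ 1.000e-03 -1.000e-03 -1.401e+00]
```

Emit:
jog_arm(
  commands=[
    [3, 3.5, 0, 0, 0, 0],
    [3, 3.5, 0, 0, 0, 0],
    [3, 3.5, 0, 0, 0, 0],
    [3, 3.5, 0, 0, 0, 0],
    [3, 3.5, 0, 0, 0, 0],
    [3, 3.5, 0, 0, 0, 0],
    [3, 3.5, 0, 0, 0, 0],
  ],
)

```text
clock: 2.05
position: [349.8, -234.8, 242.5]
tcp_rot: [1.954, 2.458, -0.001]
force: [0.7, -0.9, -0.5]
gripper_width: 0.7
```

Emit:
jog_arm(
  commands=[
    [0, 0, 0, 0, 0, -0.14],
    [0, 0, 0, 0, 0, -0.14],
    [0, 0, 0, 0, 0, -0.14],
    [0, 0, 0, 0, 0, -0.14],
    [0, 0, 0, 0, 0, -0.14],
    [0, 0, 0, 0, 0, -0.14],
    [0, 0, 0, 0, 0, -0.14],
    [0, 0, 0, 0, 0, -0.14],
    [0, 0, 0, 0, 0, -0.14],
    [0, 0, 0, 0, 0, -0.14],
  ],
)

```text
clock: 3.05
position: [353.6, -227.4, 243.5]
tcp_rot: [-0.191, 3.132, -0.002]
force: [0.1, 0.3, 0.2]
gripper_width: 0.3
```

```bash
python3 rel.py 0 112 150
python3 - <<'E'
from rel import *
cv2.imwrite('pics/w1.png',viewer.get_image('wrist')['pixels']);cv2.imwrite('pics/s1.png',viewer.get_image('scene')['pixels'])
E
```

```text
clk 3.05 tcp [ 353.6 -227.4  243.5] tipbox [-123.6  -36.3  226.5] F [0.1 0.3 0.2] w 0.3 q [-0.76  0.15  1.79  0.    1.2  -2.45]
shift cm tool [-13.22  14.07   7.67] turn [-0.002  0.003  0.06 ]
```

View pics/w1.png

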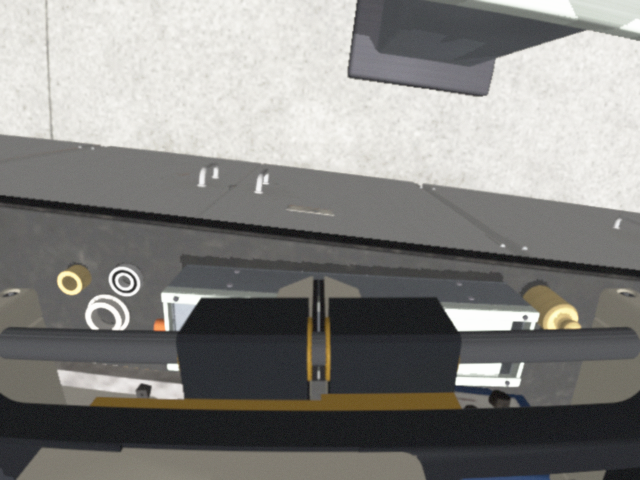

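View pics/s1.png

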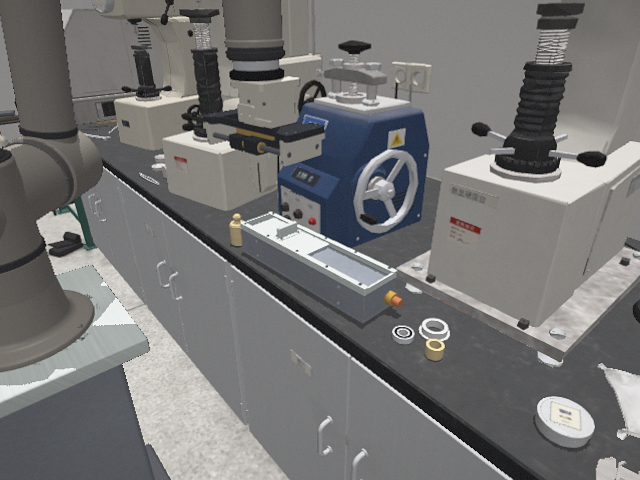

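The wrist view shows the box lying behind the closed fingers, with the fingertips at about (318,295). The scene view now shows the box unobstructed, with the tab near (287,230). I'll cross-check my box pose in the scene view.

Run:
```python
from rel import *
im=viewer.get_image('scene')
P=[box2w(p) for p in ([-43,-179,72],[43,-179,72],[-43,179,72],[43,179,72],[-43,-179,0],[0,70,90])]
q=proj(im,P);print(q.round(1))
c=cv2.resize(im['pixels'][200:325,225:425],None,fx=4,fy=4,interpolation=cv2.INTER_CUBIC)
for a in q: cv2.circle(c,tuple(int(v) for v in ((a-[225,200])*4+1.5)),3,(0,0,255),1)
cv2.imwrite('pics/s1z.png',c)
```

```text
[[363.1 289.8]
 [395.8 270.7]
 [238.  222.9]
 [269.6 211.7]
 [361.3 325. ]
 [285.3 224.9]]
```

View pics/s1z.png

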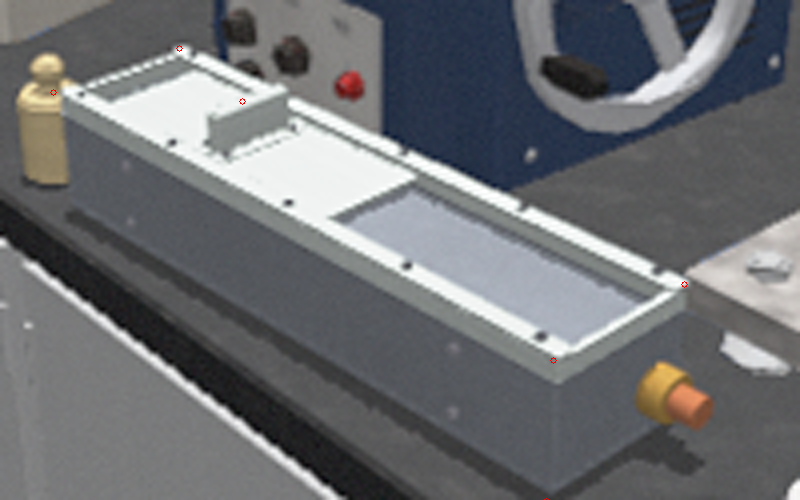

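Agreement is within 2–3 px, so the pose is good enough. Next I move over the spot left of the tab.

Emit:
jog_arm(
  commands=[
    [-2.6, 2.8, 0, 0, 0, 0.06],
    [-2.6, 2.8, 0, 0, 0, 0],
    [-2.6, 2.8, 0, 0, 0, 0],
    [-2.6, 2.8, 0, 0, 0, 0],
    [-2.6, 2.8, 0, 0, 0, 0],
    [0, 0, 4, 0, 0, 0],
    [0, 0, 3, 0, 0, 0],
    [0, 0, 0, 0, 0, 0],
  ],
)

```text
clock: 4.0
position: [482.8, -75.9, 173.1]
tcp_rot: [-0.019, 3.132, -0.006]
force: [-0.6, 0.1, -0.3]
gripper_width: 0.4
```

```bash
python3 rel.py 0 112 76
python3 - <<'E'
from rel import *
for n in('wrist','scene'): cv2.imwrite(f'pics/{n}2.png',viewer.get_image(n)['pixels'])
E
```

```text
clk 4.00 tcp [482.8 -75.9 173.1] tipbox [ 14.8 106.8 156.1] F [-0.6  0.1 -0.3] w 0.4 q [-0.31  0.34  1.73 -0.    1.05 -1.89]
shift cm tool [1.56 0.47 7.99] turn [-0.004  0.009 -0.05 ]
```

View pics/wrist2.png

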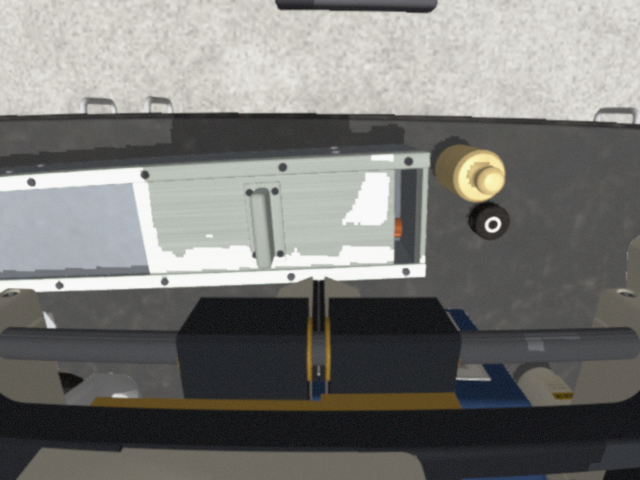

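View pics/scene2.png

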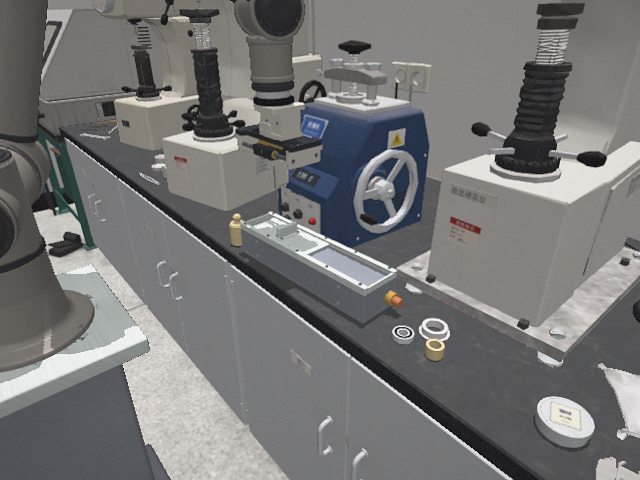

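The wrist view shows the tab's top running from about (263,187) to (263,268). The box's left end corners are at (428,153) and (425,276), and the weight and puck stand clear to the right.

Run:
```python
from rel import *
s=manip.read_state(); im=viewer.get_image('wrist'); Rt=wristRt(im,s)
P=plane(im,[[428,153],[425,276],[264,230],[250,187],[387,168],[394,266],[141,180],[150,274]],[72,72,90,66,66,66,66,66],Rt)
for p in P: print(p.round(1),w2box(p).round(1))
c=im['pixels'][130:300,120:520]; cv2.imwrite('pics/w2z.png',cv2.resize(c,None,fx=2,fy=2,interpolation=cv2.INTER_CUBIC))
print(proj(im,[s['position']+R.from_rotvec(s['tcp_rot']).as_matrix()@np.array([0,0,17])],Rt))
```

```text
[426.5  -8.5  72. ] [-37.4 177.6  72. ]
[512.6  -2.   72. ] [ 48.9 178.9  72. ]
[ 474.2 -112.5   90. ] [ 3.8 70.9 90. ]
[ 451.5 -124.8   66. ] [-19.6  60.1  66. ]
[437.5 -33.3  66. ] [-28.  152.3  66. ]
[507.7 -23.4  66. ] [ 42.7 157.7  66. ]
[ 447.3 -199.4   66. ] [-28.4 -14.2  66. ]
[ 517. -202.   66.] [ 41. -21.  66.]
[[319.6774049  297.26410225]]
```

View pics/w2z.png

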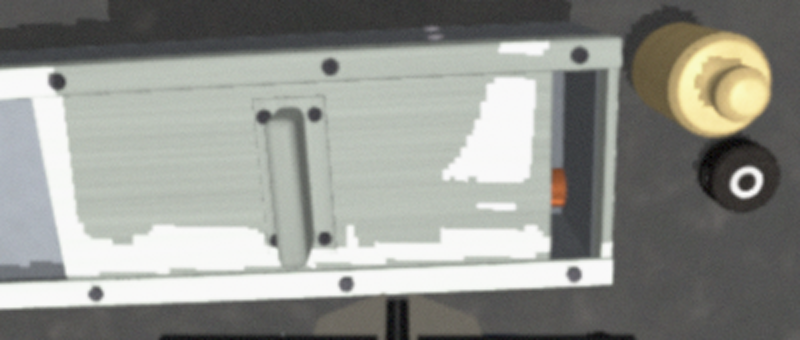

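```bash
sed -i 's/BO=np.array(\[474.8/BO=np.array([477.8/' rel.py; python3 rel.py 0 112 78
```

```text
clk 4.15 tcp [484.9 -77.3 177.2] tipbox [ 13.9 105.4 160.2] F [ 0.6 -0.1  0.8] w 0.5 q [-0.31  0.34  1.73 -0.    1.06 -1.9 ]
shift cm tool [1.52 0.63 8.19] turn [-0.007  0.016 -0.049]
```

Emit:
jog_arm(
  commands=[
    [1.5, 0.6, 0, 0, 0, -0.05],
    [0, 0, 3, 0, 0, 0],
    [0, 0, 3, 0, 0, 0],
    [0, 0, 1.5, 0, 0, 0],
    [0, 0, 0, 0, 0, 0],
    [0, 0, 0, 0, 0, 0],
  ],
)

```text
clock: 4.75
position: [477.7, -76.8, 111.7]
tcp_rot: [-0.084, 3.103, -0.023]
force: [-0.2, -0.1, 1.2]
gripper_width: 0.4
```

```bash
python3 rel.py 0 112 77; python3 rel.py 0 112 77
python3 - <<'E'
from rel import *
for n in('wrist','scene'): cv2.imwrite(f'pics/{n}3.png',viewer.get_image(n)['pixels'])
E
python3 rel.py 0 112 77
```

```text
clk 4.75 tcp [477.7 -76.8 111.7] tipbox [  7.1 106.3  94.7] F [-0.2 -0.1  1.2] w 0.4 q [-0.32  0.41  1.85 -0.    0.85 -1.94]
shift cm tool [0.72 0.57 1.73] turn [-0.016  0.037 -0.007]
clk 4.75 tcp [477.7 -76.8 111.7] tipbox [  7.1 106.3  94.7] F [-0.2 -0.1  1.2] w 0.4 q [-0.32  0.41  1.85 -0.    0.85 -1.94]
shift cm tool [0.72 0.57 1.73] turn [-0.016  0.037 -0.007]
clk 4.85 tcp [477.8 -76.7 111.8] tipbox [  7.2 106.4  94.8] F [-0.  -0.3  0.4] w 0.7 q [-0.32  0.41  1.85 -0.    0.85 -1.94]
shift cm tool [0.73 0.56 1.74] turn [-0.016  0.037 -0.007]
```

View pics/wrist3.png

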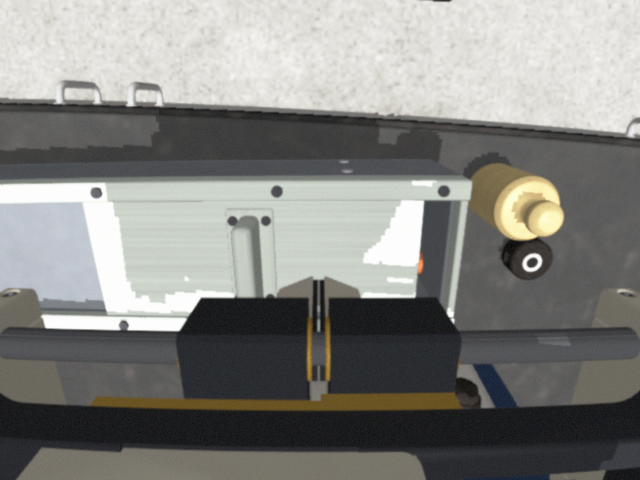

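Run:
```python
import cv2
i=cv2.imread('pics/scene3.png'); cv2.imwrite('pics/s3z.png',cv2.resize(i[120:320,220:420],None,fx=3,fy=3,interpolation=cv2.INTER_CUBIC))
```

```text
(no output)
```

View pics/s3z.png

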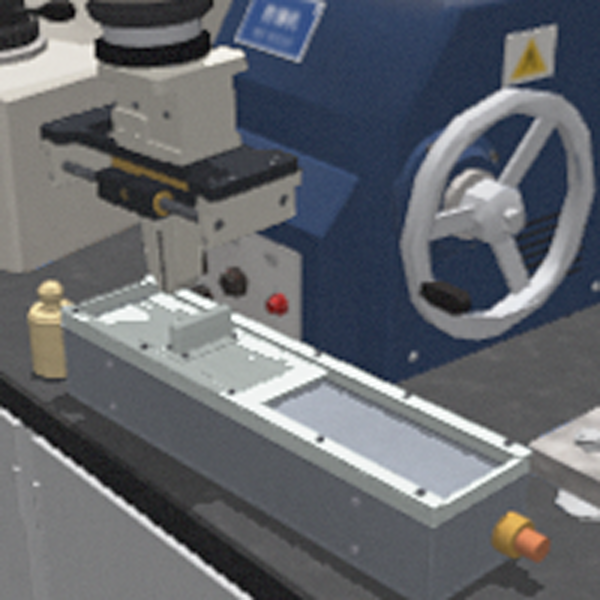

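The wrist view shows the closed tips at about (319,285), left of the tab (near (245,250)) with clear space between. The scene view shows the same. I'll level the tool, lower it to tip height 77 mm and check.

Emit:
jog_arm(
  commands=[
    [0.7, 0.4, 0.9, -0.016, 0.037, 0],
    [0, 0, 0.8, 0, 0, 0],
    [0, 0, 0, 0, 0, 0],
    [0, 0, 0, 0, 0, 0],
  ],
)

```text
clock: 5.25
position: [471.5, -73.3, 95.2]
tcp_rot: [-0.085, 3.14, 0.0]
force: [-0.4, 0.6, -0.2]
gripper_width: 0.3
```

```bash
python3 rel.py 0 90 77
```

```text
clk 5.25 tcp [471.5 -73.3  95.2] tipbox [  0.6 110.4  78.2] F [-0.4  0.6 -0.2] w 0.3 q [-0.32  0.44  1.85  0.    0.85 -1.94]
shift cm tool [ 0.04 -2.04  0.12] turn [ 0.     0.001 -0.008]
```

Emit:
jog_arm(
  commands=[
    [0, -1, 0, 0, 0, 0],
    [0, -1, 0, 0, 0, 0],
    [0, -1.5, 0, 0, 0, 0],
    [0, -1.5, 0, 0, 0, 0],
    [0, -1.5, 0, 0, 0, 0],
    [0, 0, 0, 0, 0, 0],
  ],
)

```text
clock: 5.85
position: [475.7, -143.2, 95.6]
tcp_rot: [-0.085, 3.138, 0.001]
force: [0.1, -0.2, 0.5]
gripper_width: -0.2
```

```bash
python3 rel.py 0 -55 77
```

```text
clk 5.85 tcp [ 475.7 -143.2   95.6] tipbox [ 0.5 40.4 78.6] F [ 0.1 -0.2  0.5] w -0.2 q [-0.45  0.47  1.8   0.    0.88 -2.07]
shift cm tool [-0.03 -9.53  0.15] turn [ 0.001  0.002 -0.008]
```

Emit:
jog_arm(
  commands=[
    [0, -1.5, 0.1, 0, 0, 0],
    [0, -1.5, 0, 0, 0, 0],
    [0, -1.5, 0, 0, 0, 0],
    [0, -1.5, 0, 0, 0, 0],
    [0, -1.5, 0, 0, 0, 0],
    [0, -1, 0, 0, 0, 0],
  ],
)

```text
clock: 6.45
position: [480.6, -232.0, 95.4]
tcp_rot: [-0.084, 3.137, 0.003]
force: [1.2, 3.2, 1.7]
gripper_width: 0.5
```

```bash
python3 rel.py 0 -61.5 77
python3 - <<'E'
from rel import *
for n in('wrist','top'): cv2.imwrite(f'pics/{n}4.png',viewer.get_image(n)['pixels'])
E
```

```text
clk 6.45 tcp [ 480.6 -232.    95.4] tipbox [ -0.2 -48.6  78.4] F [1.2 3.2 1.7] w 0.5 q [-0.6   0.52  1.69  0.    0.92 -2.22]
shift cm tool [-0.03 -1.29  0.13] turn [ 0.002  0.003 -0.008]
```

View pics/wrist4.png

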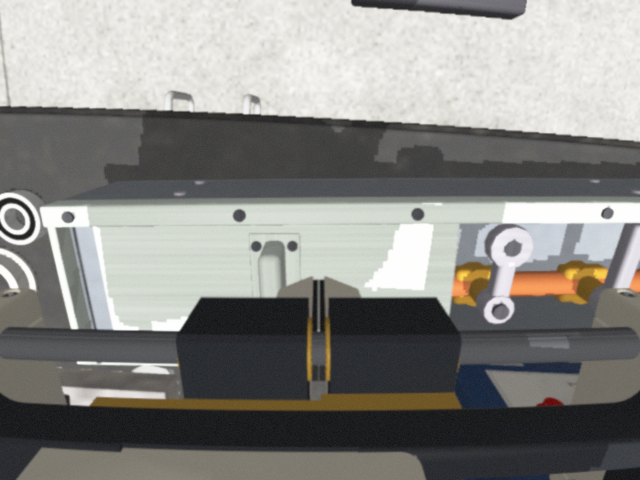

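The wrist view shows the cover nearly parked. The marked handle has its disc at (511,247) and pivot at (499,309), and it is the right-hand one, at box y=50. I push on slowly to the stop.

Emit:
jog_arm(
  commands=[
    [0, -0.5, 0.1, 0, 0, 0],
    [0, -0.5, 0, 0, 0, 0],
    [0, -0.4, 0, 0, 0, 0],
    [0, -0.3, 0, 0, 0, 0],
  ],
)

```text
clock: 6.95
position: [480.9, -246.2, 93.9]
tcp_rot: [-0.083, 3.139, 0.014]
force: [2.4, 21.1, 9.4]
gripper_width: 0.4
```

```bash
python3 rel.py 0 -61.5 77
```

```text
clk 6.95 tcp [ 480.9 -246.2   93.9] tipbox [ -0.8 -62.7  76.9] F [ 2.4 21.1  9.4] w 0.4 q [-0.62  0.54  1.67  0.01  0.94 -2.25]
shift cm tool [-0.08  0.13 -0.01] turn [ 0.009  0.001 -0.009]
```

The force rose to 21 N, so the cover is at its stop. I back off, rise and look.

Emit:
jog_arm(
  commands=[
    [0, 1, 0, 0, 0, 0],
    [0, 0, -2, 0, 0, 0],
    [0, 2, -4, 0, 0, 0],
    [3, 4, -3, 0, 0, 0],
    [3, 1, 0, 0, 0, 0],
    [0, 0, 0, 0, 0, 0],
    [0, 0, 0, 0, 0, 0],
    [0, 0, 0, 0, 0, 0],
  ],
)

```text
clock: 7.75
position: [419.2, -172.8, 182.6]
tcp_rot: [0.087, -3.139, -0.011]
force: [-0.1, -0.1, -1.3]
gripper_width: 0.4
```

```bash
cat > look.py <<'E'
from rel import *
import sys
n=sys.argv[1]
s=report(); im=viewer.get_image('wrist'); cv2.imwrite(f'pics/{n}.png',im['pixels'])
np.savez(f'pics/{n}.npz',pos=s['position'],rot=s['tcp_rot'])
E
python3 look.py w5
python3 - <<'E'
from rel import *
for n in('top','scene'):cv2.imwrite(f'pics/{n}5.png',viewer.get_image(n)['pixels'])
i=cv2.imread('pics/top5.png')[205:285,200:400];cv2.imwrite('pics/top5z.png',cv2.resize(i,None,fx=4,fy=4,interpolation=cv2.INTER_CUBIC))
i=cv2.imread('pics/scene5.png')[190:330,220:420];cv2.imwrite('pics/scene5z.png',cv2.resize(i,None,fx=4,fy=4,interpolation=cv2.INTER_CUBIC))
E
```

```text
clk 7.75 tcp [ 419.2 -172.8  182.6] tipbox [-57.9  14.4 165.6] F [-0.1 -0.1 -1.3] w 0.4 q [-0.56  0.28  1.8   0.01  1.07 -2.19]
```

View pics/w5.png

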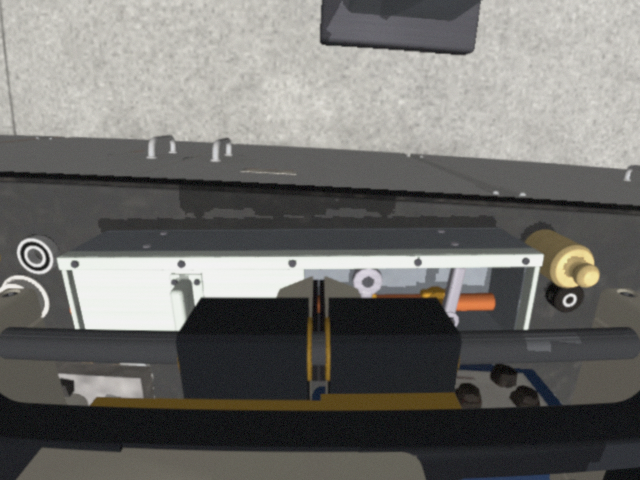

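View pics/scene5z.png

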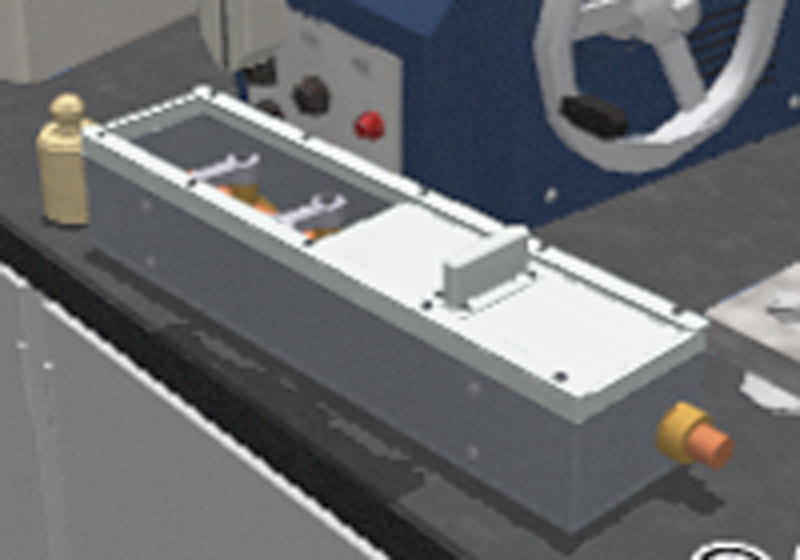

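View pics/top5z.png

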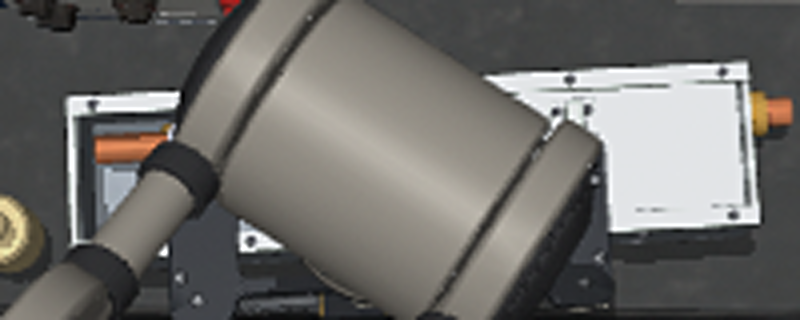

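Wrist and scene both show the cover parked at the right end and the bay open. I'll locate the handles from the earlier wrist view and zoom in on the fingertips.

Run:
```python
from rel import *
im=viewer.get_image('wrist')
s=dict(position=np.array([480.6,-232.0,95.4]),tcp_rot=np.array([-.084,3.137,.003]))
Rt=wristRt(im,s)
P=plane(im,[[511,247],[499,309],[458,224],[607,212],[418,214]],[53,53,72,72,72],Rt)
for p in P: print(p.round(1),w2box(p).round(1))
i=cv2.imread('pics/wrist4.png'); cv2.imwrite('pics/w4z.png',cv2.resize(i[200:340,240:400],None,fx=4,fy=4,interpolation=cv2.INTER_CUBIC))
cv2.imwrite('pics/w4y.png',cv2.resize(i[200:340,440:640],None,fx=4,fy=4,interpolation=cv2.INTER_CUBIC))
M=R.from_rotvec(s['tcp_rot']).as_matrix()
for a in(-9.5,9.5):
  for b in (-19,19): print(a,b,proj(im,[s['position']+M@np.array([a,b,17])],Rt).round(0))
```

```text
[ 459.7 -132.3   53. ] [-14.9  52.2  53. ]
[ 496.2 -131.3   53. ] [21.6 51.  53. ]
[ 443.7 -170.5   72. ] [-33.2  15.1  72. ]
[433.9 -99.6  72. ] [-38.6  86.5  72. ]
[ 440.  -189.6   72. ] [-38.1  -3.8  72. ]
-9.5 -19 [[280. 315.]]
-9.5 19 [[360. 315.]]
9.5 -19 [[278. 279.]]
9.5 19 [[361. 279.]]
```

View pics/w4z.png

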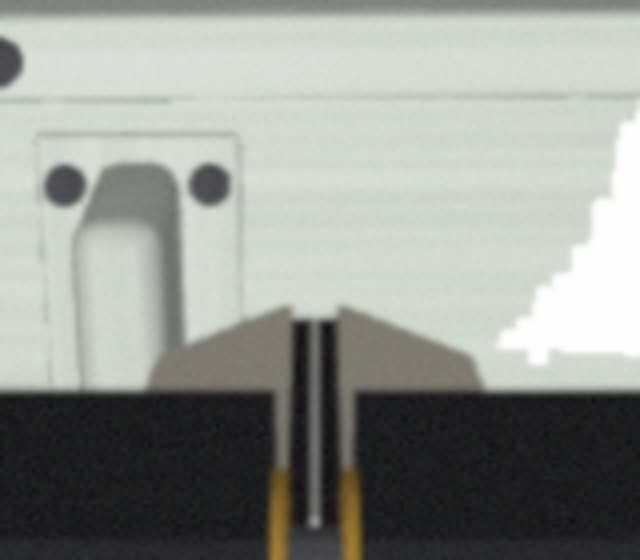

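View pics/w4y.png

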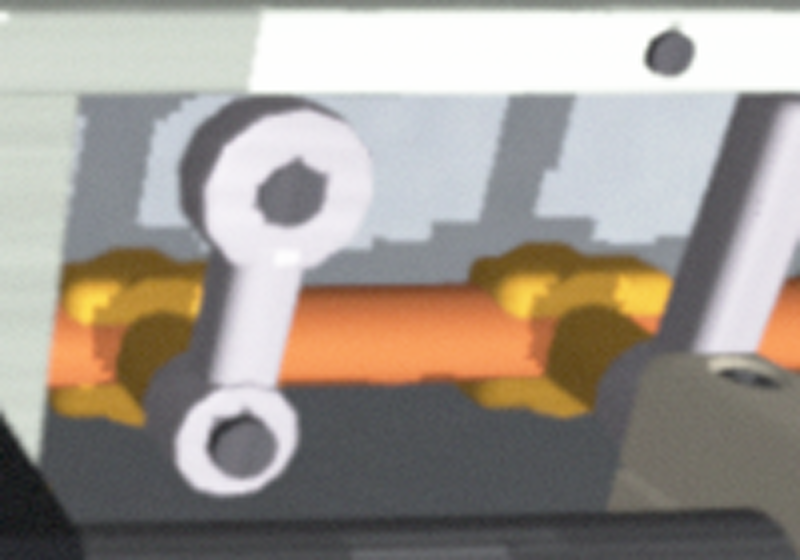

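```bash
python3 - <<'E'
from rel import *
t=viewer.get_image('top');s=viewer.get_image('scene')
def tri(a,b):
    A=[]
    P=[]
    for im in(t,s):
        Rm,tt=cam(im);P.append(np.c_[Rm,tt])
    X=cv2.triangulatePoints(P[0],P[1],und(t,[a]).T,und(s,[b]).T);X=(X[:3]/X[3]).ravel()
    print(X.round(1),w2box(X).round(1),'res',(proj(t,[X])[0]-a).round(1),(proj(s,[X])[0]-b).round(1))
tri(zz(443,10),[312.5,221.2]) # red button
tri(zz(320,12),[297.5,213.7]) # big knob
tri(zz(228,22),[285,206.5])
w=viewer.get_image('wrist')
st=dict(position=np.array([480.6,-232.0,95.4]),tcp_rot=np.array([-.084,3.137,.003]));Rt=wristRt(w,st)
M=R.from_rotvec(st['tcp_rot']).as_matrix()
for b,z in((3,17),(16,17),(16,10),(16,5),(19,5),(19,0)):
  print(b,z,((proj(w,[st['position']+M@np.array([9.5,b,z])],Rt)[0]-[240,200])*4).round(0))
E
sed -n 1,1p /dev/null
python3 - <<'E'
import cv2
i=cv2.imread('pics/scene3.png'); cv2.imwrite('pics/s3f.png',cv2.resize(i[170:250,230:330],None,fx=7,fy=7,interpolation=cv2.INTER_CUBIC))
E
```

```text
[558.5 -89.3  62.8] [86.3 89.  62.8] res [ 0.6 -0.9] [-1.   0.1]
[556.9 -37.2  63.9] [ 88.  141.1  63.9] res [ 0.6 -0.8] [-0.9  0.1]
[550.3   0.8  71.5] [ 83.7 179.5  71.5] res [ 0.4 -0.6] [-0.7  0.1]
3 17 [345. 314.]
16 17 [459. 314.]
16 10 [465. 340.]
16 5 [469. 360.]
19 5 [497. 360.]
19 0 [503. 381.]
```

View pics/s3f.png

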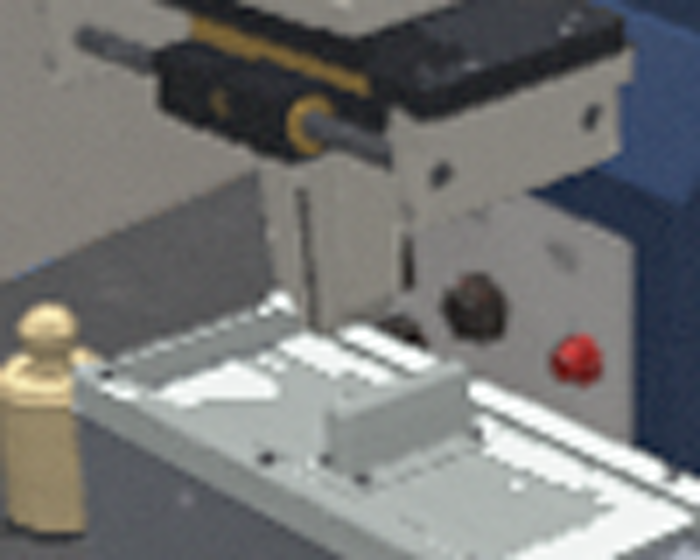

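Run:
```python
import cv2
i=cv2.imread('pics/scene0.png'); cv2.imwrite('pics/s0f.png',cv2.resize(i[250:390,170:340],None,fx=4.5,fy=4.2,interpolation=cv2.INTER_CUBIC))
```

```text
(no output)
```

View pics/s0f.png

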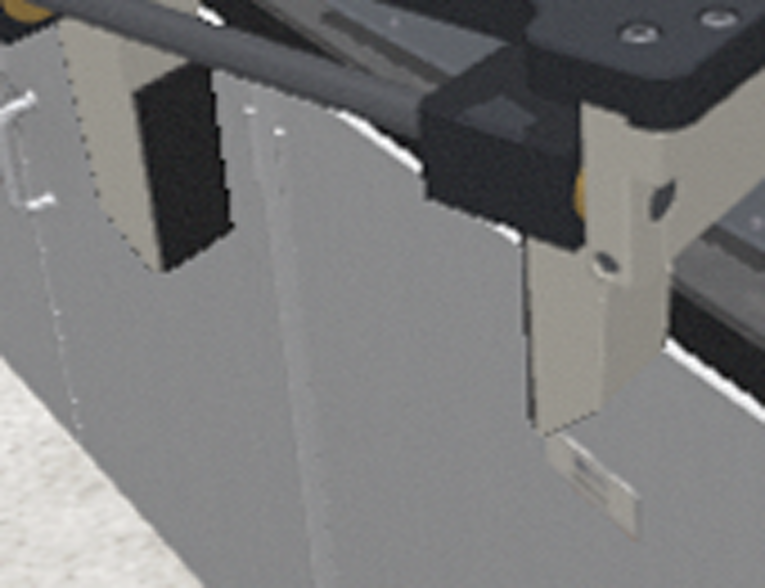

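The scene-0 zoom shows the fingertips are chamfered on their outer backs, rising about 10 mm over the outer 13 mm. At tip height ~45 mm they therefore fit between the bay's right wall and the disc at the current yaw, and the press stays clear.

```bash
python3 rel.py -14 26 100
```

```text
clk 8.10 tcp [ 418.9 -172.6  182.3] tipbox [-58.1  14.6 165.3] F [ 1.   0.7 -0.1] w 0.6 q [-0.56  0.28  1.8   0.01  1.07 -2.19]
shift cm tool [-4.41  1.13  6.53] turn [ 0.008 -0.002 -0.007]
```

Emit:
jog_arm(
  commands=[
    [-2.2, 0.6, 0, 0.008, 0, -0.007],
    [-2.2, 0.5, 0, 0, 0, 0],
    [0, 0, 3, 0, 0, 0],
    [0, 0, 2, 0, 0, 0],
    [0, 0, 1, 0, 0, 0],
    [0, 0, 0, 0, 0, 0],
    [0, 0, 0, 0, 0, 0],
  ],
)

```text
clock: 8.8
position: [465.2, -159.8, 120.4]
tcp_rot: [0.096, -3.139, 0.003]
force: [-0.1, 0.5, 1.3]
gripper_width: 0.5
```

```bash
python3 look.py w6; python3 rel.py -14 26 80
```

```text
clk 8.80 tcp [ 465.2 -159.8  120.4] tipbox [-11.1  24.4 103.4] F [-0.1  0.5  1.3] w 0.5 q [-0.49  0.42  1.78 -0.    0.94 -2.12]
clk 8.85 tcp [ 465.2 -159.9  120.5] tipbox [-11.1  24.3 103.5] F [ 0.2 -0.4 -0.8] w 0.2 q [-0.49  0.42  1.78 -0.    0.94 -2.12]
shift cm tool [0.29 0.17 2.35] turn [-0.002 -0.001 -0.001]
```

View pics/w6.png

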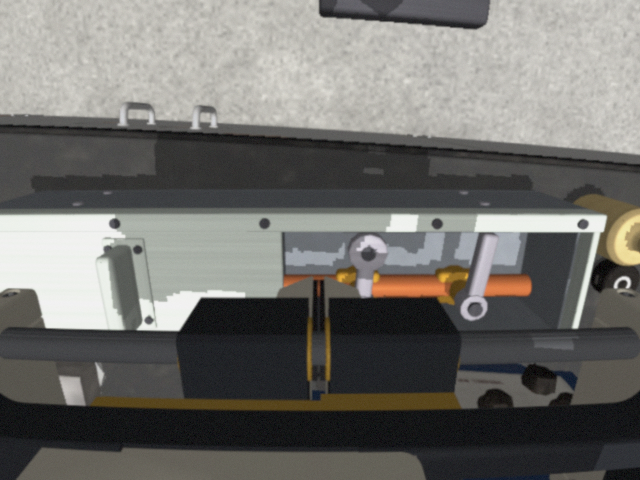

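The wrist view shows the disc at (369,253), the cover's left edge at column 284, and the plain handle running from (487,237) to its pivot at (473,308).

Run:
```python
from rel import *
d=np.load('pics/w6.npz'); s=dict(position=d['pos'],tcp_rot=d['rot']); im=viewer.get_image('wrist');Rt=wristRt(im,s)
for p in plane(im,[[369,253],[351,255],[473,308],[487,237],[284,255],[604,213],[437,224]],[53,48,53,53,66,72,72],Rt): print(w2box(p).round(1))
```

```text
[-14.6  53.5  53. ]
[-11.5  43.4  48. ]
[ 22.2 120.4  53. ]
[-24.5 122.9  53. ]
[-18.2   4.7  66. ]
[-44.  177.6  72. ]
[-37.7  86.1  72. ]
```

Emit:
jog_arm(
  commands=[
    [0.3, 0.2, 0, 0, 0, 0],
    [0, 0, 2, 0, 0, 0],
    [0, 0, 1, 0, 0, 0],
    [0, 0, 0, 0, 0, 0],
    [0, 0, 0, 0, 0, 0],
  ],
)

```text
clock: 9.4
position: [463.3, -159.0, 93.5]
tcp_rot: [-0.095, 3.135, -0.009]
force: [-0.0, 0.8, -0.2]
gripper_width: 0.5
```

```bash
python3 look.py w7; python3 rel.py -14 26 46
```

```text
clk 9.40 tcp [ 463.3 -159.    93.5] tipbox [-12.9  25.3  76.5] F [-0.   0.8 -0.2] w 0.5 q [-0.49  0.46  1.82 -0.    0.85 -2.12]
clk 9.45 tcp [ 463.3 -159.    93.5] tipbox [-12.8  25.2  76.5] F [-0.3 -0.4 -0.5] w 0.6 q [-0.49  0.46  1.82 -0.    0.85 -2.12]
shift cm tool [0.12 0.08 3.05] turn [-0.006  0.005 -0.001]
```

View pics/w7.png

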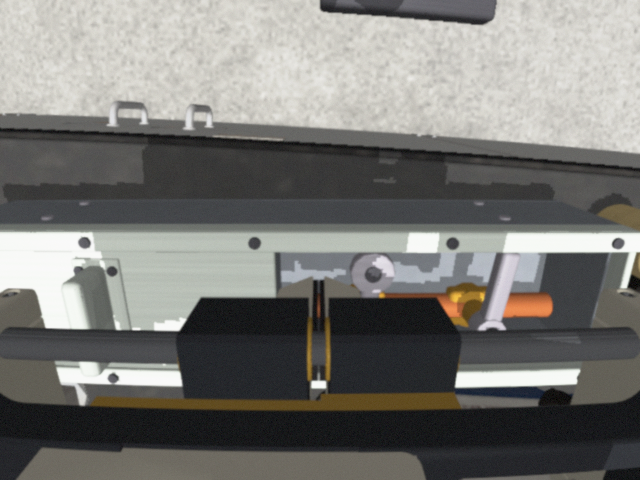

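The wrist view shows the tips (column 319) above the gap between the cover's edge (277) and the disc's right edge (351). I go down.

Emit:
jog_arm(
  commands=[
    [0.1, 0.1, 0.9, 0, 0, 0],
    [0, 0, 0.8, 0, 0, 0],
    [0, 0, 0.5, 0, 0, 0],
    [0, 0, 0, 0, 0, 0],
  ],
)

```text
clock: 9.85
position: [462.9, -158.4, 70.8]
tcp_rot: [-0.095, 3.133, -0.01]
force: [0.2, 0.1, -0.5]
gripper_width: 0.5
```

```bash
python3 look.py w8; python3 rel.py -14 26 45
```

```text
clk 9.85 tcp [ 462.9 -158.4   70.8] tipbox [-13.2  25.9  53.8] F [ 0.2  0.1 -0.5] w 0.5 q [-0.49  0.49  1.85 -0.    0.79 -2.11]
clk 9.90 tcp [ 463.  -158.5   71.1] tipbox [-13.1  25.8  54.1] F [-0.1 -0.4 -0.1] w 0.4 q [-0.49  0.49  1.84 -0.    0.79 -2.11]
shift cm tool [0.09 0.02 0.9 ] turn [-0.007  0.007 -0.001]
```

View pics/w8.png

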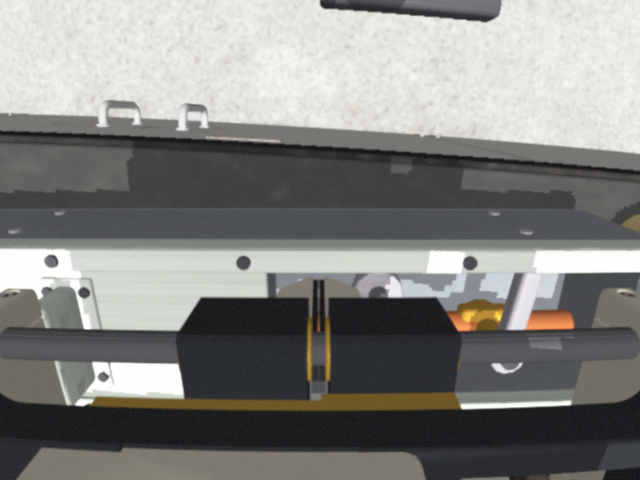

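No contact so far. I lower the last 9 mm between the wall and the disc.

Emit:
jog_arm(
  commands=[
    [0, 0, 0.4, 0, 0, 0],
    [0, 0, 0.3, 0, 0, 0],
    [0, 0, 0.2, 0, 0, 0],
  ],
)

```text
clock: 10.2
position: [463.5, -158.7, 61.8]
tcp_rot: [-0.095, 3.132, -0.011]
force: [1.0, 0.0, -0.6]
gripper_width: 0.4
```

```bash
python3 rel.py -14 40 44
```

```text
clk 10.20 tcp [ 463.5 -158.7   61.8] tipbox [-12.6  25.5  44.8] F [ 1.   0.  -0.6] w 0.4 q [-0.49  0.51  1.85 -0.    0.77 -2.11]
shift cm tool [0.13 1.44 0.07] turn [-0.007  0.008 -0.001]
```

Emit:
jog_arm(
  commands=[
    [0.1, 0.5, 0, 0, 0, 0],
    [0, 0.5, 0, 0, 0, 0],
    [0, 0.5, 0.1, 0, 0, 0],
    [0, 0.5, 0.1, 0, 0, 0],
  ],
)

```text
clock: 10.6
position: [462.1, -139.2, 60.5]
tcp_rot: [-0.095, 3.129, -0.016]
force: [0.8, -4.3, 5.5]
gripper_width: 0.6
```

```bash
python3 look.py w9; python3 rel.py -8 78 43
```

```text
clk 10.60 tcp [ 462.1 -139.2   60.5] tipbox [-12.8  45.   43.5] F [ 0.8 -4.3  5.5] w 0.6 q [-0.45  0.5   1.88 -0.01  0.75 -2.08]
clk 10.65 tcp [ 462.1 -138.5   60.5] tipbox [-12.7  45.7  43.5] F [ 0.  -1.9  4.9] w 0.5 q [-0.45  0.5   1.88 -0.01  0.75 -2.08]
shift cm tool [-0.48  3.22  0.02] turn [-0.01   0.011 -0.001]
```

View pics/w9.png

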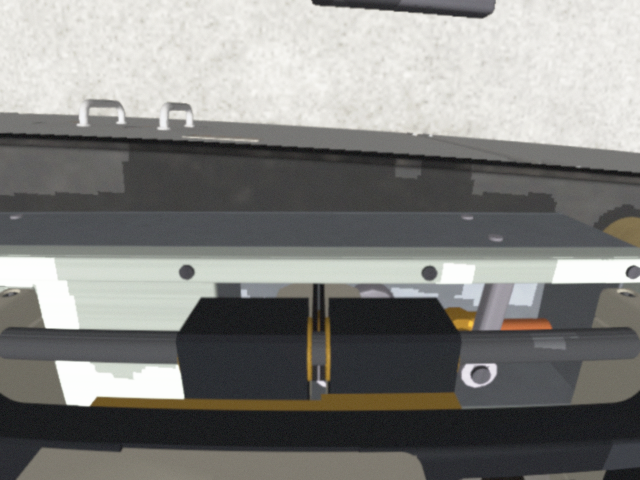

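The push force is only about 5 N (with a small upward part from the chamfer), and the disc moves ahead of the tips at about (375,292). I sweep on.

Emit:
jog_arm(
  commands=[
    [-0.1, 0.7, 0, 0, 0, 0],
    [-0.1, 0.7, 0, 0, 0, 0],
    [-0.1, 0.7, 0, 0, 0, 0],
    [-0.1, 0.6, 0, 0, 0, 0],
    [-0.1, 0.4, 0, 0, 0, 0],
  ],
)

```text
clock: 11.15
position: [472.3, -109.6, 63.6]
tcp_rot: [-0.094, 3.112, -0.033]
force: [-1.9, -3.0, 2.1]
gripper_width: 0.1
```

```bash
python3 look.py w10; python3 rel.py 0 80 43
```

```text
clk 11.15 tcp [ 472.3 -109.6   63.6] tipbox [-0.4 73.7 46.6] F [-1.9 -3.   2.1] w 0.1 q [-0.38  0.49  1.88 -0.01  0.73 -2.  ]
clk 11.20 tcp [ 472.  -108.8   63.4] tipbox [-0.7 74.5 46.4] F [-1.5 -1.1  0.9] w 0.4 q [-0.38  0.49  1.88 -0.01  0.74 -2.  ]
shift cm tool [-0.11  0.52  0.34] turn [-0.021  0.027 -0.001]
```

View pics/w10.png

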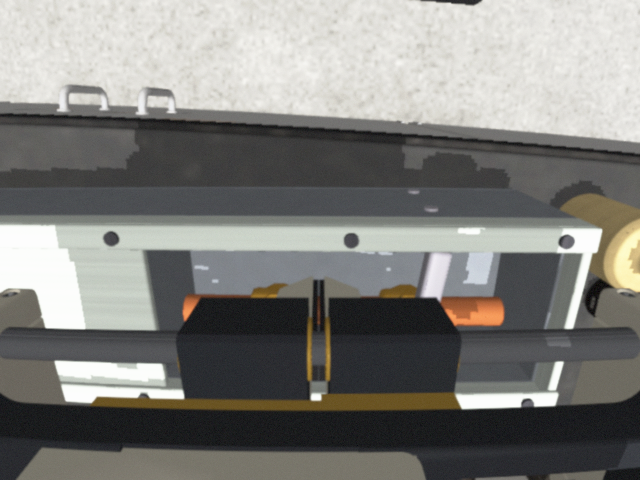

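The tips are now beside the nearly shut handle. Next I level the tool, centre behind the disc and press it forward (away from the robot) to the stop.

Emit:
jog_arm(
  commands=[
    [0, 0.4, 0.2, -0.02, 0.027, 0],
    [-0.2, 0.2, 0, 0, 0, 0],
    [-0.2, 0, 0, 0, 0, 0],
  ],
)

```text
clock: 11.5
position: [471.8, -100.0, 60.0]
tcp_rot: [0.098, -3.13, -0.003]
force: [-6.6, -5.2, 4.7]
gripper_width: 0.5
```

```bash
python3 rel.py 0 82 44
```

```text
clk 11.50 tcp [ 471.8 -100.    60. ] tipbox [-1.  83.8 43. ] F [-6.6 -5.2  4.7] w 0.5 q [-0.37  0.51  1.86 -0.    0.78 -2.  ]
shift cm tool [-0.09 -0.17 -0.1 ] turn [ 0.002 -0.01   0.001]
```

Emit:
jog_arm(
  commands=[
    [-0.4, 0, -0.1, 0, 0, 0],
    [-0.4, 0, 0, 0, 0, 0],
  ],
)

```text
clock: 11.7
position: [472.4, -99.0, 59.2]
tcp_rot: [0.101, -3.114, -0.005]
force: [-13.9, -7.2, 8.2]
gripper_width: 0.2
```

```bash
python3 rel.py 2 82 44
```

```text
clk 11.70 tcp [472.4 -99.   59.2] tipbox [-0.6 84.8 42.2] F [-13.9  -7.2   8.2] w 0.2 q [-0.36  0.52  1.84 -0.01  0.81 -1.99]
shift cm tool [-0.21 -0.27 -0.18] turn [ 0.004 -0.026  0.003]
```

Emit:
jog_arm(
  commands=[
    [-0.6, -0.2, -0.1, 0, 0, 0],
    [-0.6, 0, 0, 0, 0, 0],
  ],
)

```text
clock: 11.9
position: [473.0, -97.9, 57.9]
tcp_rot: [0.104, -3.088, -0.014]
force: [-18.2, -7.8, 10.4]
gripper_width: 0.5
```

```bash
python3 rel.py -12 82 44
```

```text
clk 11.90 tcp [473.  -97.9  57.9] tipbox [-0.4 85.9 40.9] F [-18.2  -7.8  10.4] w 0.5 q [-0.36  0.53  1.82 -0.02  0.84 -1.98]
shift cm tool [ 1.27 -0.37 -0.25] turn [ 0.01  -0.052  0.006]
```

It is stalled at 18 N with no further travel. I back off, rise, and move to a viewing spot.

Emit:
jog_arm(
  commands=[
    [0.7, -0.2, -0.2, 0, -0.05, 0],
    [0.6, 0, 0, 0, 0, 0],
    [0, 0, -2, 0, 0, 0],
    [0, 0, -3, 0, 0, 0],
    [0, 0, -4, 0, 0, 0],
    [-1.5, -3, -3, 0, 0, 0],
    [-1.5, -3, 0, 0, 0, 0],
    [0, 0, 0, 0, 0, 0],
    [0, 0, 0, 0, 0, 0],
  ],
)

```text
clock: 12.8
position: [492.3, -156.6, 181.6]
tcp_rot: [0.103, -3.128, -0.023]
force: [0.4, -0.2, 1.0]
gripper_width: 0.1
```

```bash
python3 look.py w11; python3 rel.py 15 50 170
```

```text
clk 12.80 tcp [ 492.3 -156.6  181.6] tipbox [ 15.9  26.2 164.6] F [ 0.4 -0.2  1. ] w 0.1 q [-0.46  0.39  1.63  0.01  1.14 -2.1 ]
clk 12.85 tcp [ 492.1 -156.5  181.3] tipbox [ 15.7  26.3 164.3] F [-0.9 -0.1 -0.3] w 0.8 q [-0.46  0.39  1.63  0.01  1.14 -2.1 ]
shift cm tool [ 0.09  2.4  -0.53] turn [ 0.015 -0.011  0.005]
```

View pics/w11.png

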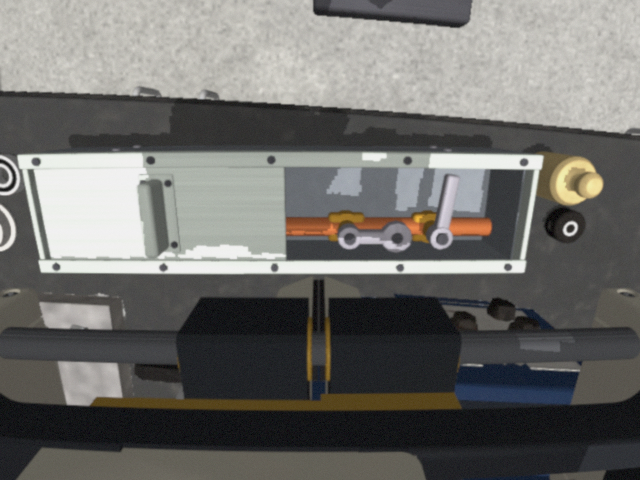

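The wrist view shows the marked handle lying left, from its pivot at (349,238) to the disc at (397,237). The plain handle still points to the robot, from (440,238) to (451,180). I'll measure both angles.

Run:
```python
from rel import *
i=cv2.imread('pics/w11.png')[150:280,270:540]; cv2.imwrite('pics/w11z.png',cv2.resize(i,None,fx=2.9,fy=2.9,interpolation=cv2.INTER_CUBIC))
d=np.load('pics/w11.npz'); s=dict(position=d['pos'],tcp_rot=d['rot']); im=viewer.get_image('wrist');Rt=wristRt(im,s)
P=[w2box(p) for p in plane(im,[[349,238],[397.5,237],[440,238],[451,180],[285,200],[153,216]],[53,53,53,53,66,90],Rt)]
for p in P: print(p.round(1))
for a,b in((0,1),(2,3)):
  v=P[b]-P[a];print('angle',np.arctan2(v[1],-v[0]),np.linalg.norm(v))
```

```text
[21.7 50.3 53. ]
[21. 87. 53.]
[ 21.8 119.8  53. ]
[-22.5 123.8  53. ]
[-10.    3.7  66. ]
[ -4.6 -79.7  90. ]
angle 1.549936291462539 36.7692371609655
angle 0.08990588381862044 44.476448307259865
```

View pics/w11z.png

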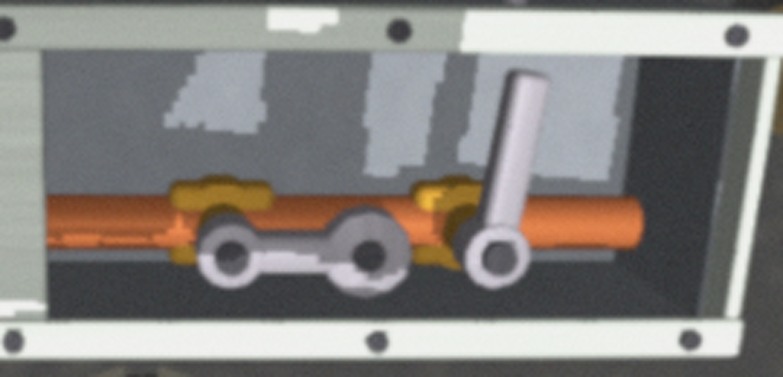

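Run:
```python
from rel import *
for n,(x,y,w,h) in dict(w6=(430,215,90,110),w7=(440,235,90,110)).items():
  i=cv2.imread(f'pics/{n}.png')[y:y+h,x:x+w]; cv2.imwrite(f'pics/{n}p.png',cv2.resize(i,None,fx=5,fy=5,interpolation=cv2.INTER_CUBIC))
d=np.load('pics/w11.npz'); s=dict(position=d['pos'],tcp_rot=d['rot']); im=viewer.get_image('wrist');Rt=wristRt(im,s)
f=lambda u,v:[270+u/2.9,150+v/2.9]
P=[w2box(p) for p in plane(im,[f(231,258),f(371,256),f(497,257),f(527,78),f(43,190)],[53,53,53,53,66],Rt)]
for p in P: print(p.round(1))
for a,b in((0,1),(0,2),(2,3)):
  v=P[b]-P[a];print('angle',np.arctan2(v[1],-v[0]),np.linalg.norm(v))
```

```text
[22.5 50.8 53. ]
[22.  87.4 53. ]
[ 22.3 120.9  53. ]
[-24.8 124.1  53. ]
[ 1.1  3.3 66. ]
angle 1.5566371386163986 36.64345560646051
angle 1.5677626722789924 70.1102936821565
angle 0.06763786011910845 47.1722823461942
```

View pics/w6p.png

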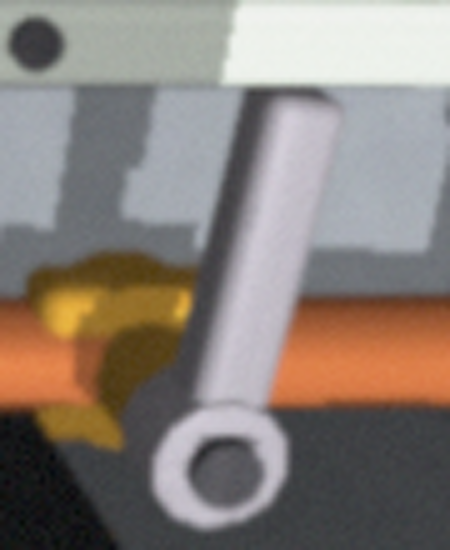

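The marked handle measures 1.557 rad, and the line through the two pivots reads 1.568, so it is shut within reading error. The plain handle is at 0.068 rad, against about 0.054 before. Last look at the bystanders before handing in.

Run:
```python
from rel import *
t=viewer.get_image('top')['pixels'];a=np.load('pics/top.npy')
cv2.imwrite('pics/end.png',np.vstack([cv2.resize(x[200:290,170:470],None,fx=2.6,fy=2.6) for x in(a,t)]))
```

```text
(no output)
```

View pics/end.png

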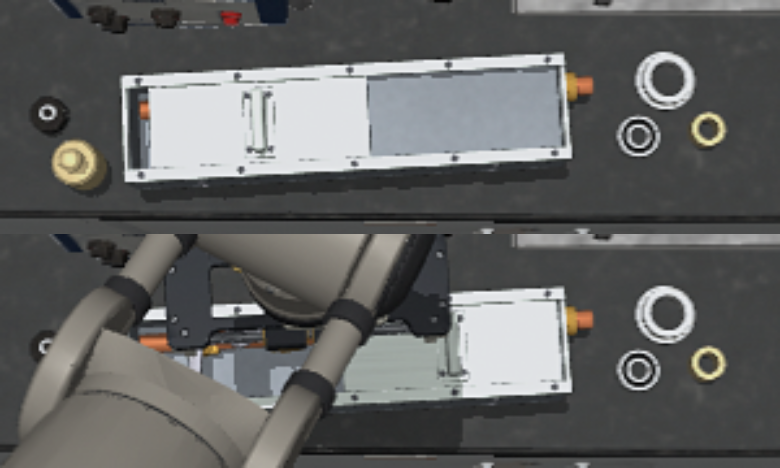

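The before/after top views show the three rings unmoved and the cover at the right end. The arm hides the weight here, but the last wrist view shows it standing next to the puck. Handing in.

```bash
python3 -c "
from plant import manip
print(manip.read_state()['clock'],manip.read_state()['force']); print(manip.finish_job())"
```

```text
13.0 [-0.70972407 -0.61172456 -1.03492445]
the job is handed in; nothing more can be done
None
```

I pushed the cover to the right by its tab until it stopped, then pushed the marked handle clockwise to its stop. I handed the job in at 13.0 s with the gripper clear of everything.

- **Cover:** it stopped against about 21 N. The last wrist picture puts its left edge at box y ≈ 3 mm, which matches fully open.
- **Marked handle:** the handle on the right-hand stopcock (box y = 50 mm) stalled against about 18 N. The camera reads 1.557 rad against the nominal 1.571. The line through the two pivots, which should read 1.571, reads 1.568, so the gap is about the size of the reading error.
- **Plain handle:** it reads 0.07 rad now and about 0.05 rad before, which is within reading error. My first rough picks after the push gave 0.09 rad; sharper ones gave 0.07. The fingers should have stayed about 10 mm from it.
- **Loose things:** the bearing, sleeve and bushing have not moved in the top view. The arm hid the weight and part of the puck there. I saw both standing beside the box in the last wrist picture but did not measure them again.
- **Disagreement:** the top and wrist cameras put the box about 5 mm apart in x. I used a value in between, and the handle positions measured afterwards fitted it to 1–3 mm.

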